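# Unbolt the lint-trap flap and hold it up at the index mark

### The arm

A 7-joint arm with a two-finger parallel gripper is mounted at the origin on a cart in front of the work surface, level with it; the furniture and walls round the work are solid. World frame = base frame: x ahead of the robot, y to its left, z up, the work surface at z = 0. Lengths are in m, angles in rad, forces in N, time in s.
With the tool pointing down it reaches from about 0.4 to 0.875 m from the base axis. Payload 19.3 kg.
Tool frame: the origin (TCP) lies midway between the tips of the shut fingers; the grasp point (between the pads) lies 19 mm behind it (bot.tcp_to_grasp is the distance from the TCP to the grasp point, in m); z points along the fingers, y is the direction in which the jaws open and shut (so a half turn about z gives the same grasp; the last joint's range is limited). The gripper opens to 85 mm and grips with 20 to 120 N. Pads are 22 mm wide; open, the fingers measure 114 mm over their backs; the gripper's body (76 mm by 85 mm) begins 54 mm behind the grasp point. The pads swing forward as they close: fully open they stand 13 mm farther back than shut.
Start: joints at [-1.257, 0.521, -0.036, 1.599, 0.021, 1.021, -0.113], TCP at [0.234, 0.58, 0.231] pointing down, gripper open.
Joint ranges: [-2.91, 2.91], [-0.3, 2.13], [-1.5, 1.42], [0.17, 2.43], [-1.26, 4.41], [0.16, 1.93], [-2.52, 2.52]. Speed limits (rad/s): [1.89, 1.89, 2.39, 2.39, 3.01, 3.01, 3.01].

### API

Orientations are given as [roll, pitch, yaw] about the fixed x, y, z axes, in that order (R = Rz(yaw) Ry(pitch) Rx(roll)).
In Python, from workcell import bot gives the robot as it stands. The module is installed in compiled form; this text tells all that it offers.
- The arm moves only by the tool drive_tool, never from a script. Its argument "series" is a list of rows, each a list of 5 numbers: the opening in per cent of the stroke, from 0 (shut) to 100 (fully open), then the shift along the world's x, y, z in m, then the turn about the world's z in rad. A call has 1 to 12 rows; each row shifts and turns the pose as measured when the row begins; what a row does not reach is not made up. A row lasts 1/10 s, in which the tool goes at most 50 mm and 8.59 degrees, less where a joint would pass 70% of its speed; a pose out of reach is approached as far as the arm can. A call with a gripper value outside its range is refused whole. The fingers move at their own pace and stop on an object; "newtons" is the grip in N (left out, the last holds). Time passes only in rows, so rows that do not move let the fingers close. It gives the time, the measured TCP pose, the force and the opening at its end, in the units of the state.
- bot.observe(): the state, without advancing time (a new reading comes with each control period).
- bot.grab_frame(name): name is "scene" or "top" or "wrist"; returns the picture (400x640x3 uint8, red, green, blue); there is no depth.
- bot.camera_info(name): a dict with "fx", "fy", "cx", "cy" (pixels), "cam_to_world" (4x4, takes a point from camera to world coordinates). Camera axes: x right, y down, z forward; pixel columns grow to the right and rows downward; lengths in m; the calibration is good to about 2 mm. A picture is of the moment at which its call begins: read the wrist's pose just before it. camera_info takes no time and is no camera call; for the wrist camera it gives the pose at the moment of the call.
- bot.job_done(): hands the job in, once; it reports no verdict.
Trained networks look in the newest picture that a camera, given by its name, has taken for a name from the list of things; names that differ only in an ending like _2 or _b are one class to them, and where a whole thing is asked for, a point or a joint stands for the part that bears it (a point fixed in the world has none). Each returns a list of dicts, best first, with "conf" (0 to 1); they miss things now and then, are a little off and sometimes report something else, mostly with a low value. They report only what shows in the picture. A call takes as long as a camera call. They do not tell look-alikes from the thing itself.
- bot.masks_of(camera, target): "mask" (400x640 bool, what is visible of it) and "point" ([column, row] in pixels, amid what is visible of it).
The state is a dict: "clock": time; "qpos": joint angles; "qd": joint speeds; "joint_efforts": joint torques, N m; "position": TCP position; "tool_rot": TCP orientation; "force": force on the tool from outside, world axes, zero at the start; "moment": the same for the moment, N m; "grip_width": finger opening in m.
Only numpy, scipy, OpenCV 4.12 (cv2) and the standard library are available. Lean on these libraries where they do the work, as an engineer would, in place of code of your own. Each camera call takes 0.05 s, during which the arm holds its last target.

### The job

Someone wants to look into the lint trap on the counter: slide its bolt sideways until it is fully withdrawn from the flap, then raise the flap by its handle until it stands at the angle set by the index arm at its side, and finish still holding it there, because it falls shut by itself. Do not move the index arm, and leave the pin tin and the spool where they are.

Things in the scene. Friction and masses are not known exactly. Their poses are not given: they have to be found in the camera images.
- trap: The lint trap: open-topped grey box, 180 mm deep (its x), 200 mm wide (its y), 120 mm high, fixed to the counter. Origin: centre of its underside; x points from its front (vents, flap handle; towards the robot) to its back (hinge), y to its left, where the bolt is, z up. The aluminium flap lies on top, 6 mm thick, upper face at z = 126 mm.
- flap_hinge (a point): Middle of the flap's hinge axis, at x = +88, y = 0, z = 123 mm in the trap's frame. The axis is parallel to the trap's y. Axes as the trap's.
- flap_handle (a point): Middle of the flap's handle: a round steel bar 10 mm thick along the trap's y, free for 90 mm. Flap shut: 215 mm in front of and 37 mm above the hinge axis, (-127, 0, 160) mm in the trap's frame, 34 mm above the flap's upper face and 32 mm in front of its front edge. It turns with the flap about the hinge, its axes too (x from handle to hinge, along the flap).
- flap (a joint): Angle of the flap: 0 shut, growing as its front edge rises (limit 1.3). Hinge nearly frictionless: the flap, about 0.4 kg with its middle half-way along, falls shut when let go.
- index (a joint): Angle set on the index arm, measured as the flap's: the flap is at the mark when joint flap equals joint index (the flap's plate is then parallel to the index arm seen from the side). Between about 0.5 and 0.9 rad. The arm stays where it is set.
- index_tip (a point): Round tip of the index arm: a dark steel bar 208 mm long, 10 mm high, turning on the hinge axis, 115 mm to the right (trap's -y) of the middle and 17 mm outside the flap's right edge, in front of a steel quadrant with tick marks every 10 degrees. x axis from the tip to the hinge, along the arm. It sticks up to 300 mm above the counter: pass over it.
- bolt_knob (a point): Upright steel knob on the bolt, 14 mm thick; the point lies 16 mm below its top end, 34 mm above the bolt bar, at trap x = -45, z = 174 mm. Bolted, it is at trap y = 130 to 136 mm; it slides freely (about 1 N) to the trap's +y. From knob y = 160 mm on the bolt is fully withdrawn; it stops against the outer strap at 179 mm.
- bolt_tip (a point): Tip of the bolt, 62 mm from the knob towards the flap (trap's -y); bolted, it passes through a staple on the flap and locks it (flap edge at trap y = 98 mm). The bolt is a loose steel bar, 16 x 140 x 10 mm, along the trap's y, held by two fixed straps at trap y = 113 and 192 mm, tops at z = 147 mm; the knob moves between them.
- pin_tin: Round tin, 60 mm across, 23 mm high, loose, to be left alone. Origin: centre of its underside.
- spool: Wooden thread spool, 38 mm across, 50 mm high, standing loose, to be left alone. Origin: centre of its underside.
Mind the look-alikes: they are no part of the job. Of the things shaped like the part that bears bolt_knob, the bare steel one is meant.

How it is judged:
On the way:
1. the bolt is withdrawn clear of the flap, still in its guide, while the flap is shut (y of bolt_knob in the frame of trap above 0.16 m and z of bolt_knob in the frame of trap below 0.186 m and value of joint flap below 0.06 rad), for 0.2 s.
At the end, for the whole second after the job is handed in: the flap stands still within 0.07 rad (4 degrees) of the index arm's angle, held by the gripper's fingers alone (over 0.5 N on the flap), with the bolt withdrawn in its guide and the index arm where it was set (angle between the x axis of flap_handle and the x axis of index_tip, either way round below 0.07 rad and value of joint flap above 0.4 rad and velocity of joint flap between -0.06 and 0.06 rad/s and contact force between the fingers and flap above 0.5 N and contact force between bolt and flap below 0.3 N and contact force between each of pin_tin, spool and flap below 0.1 N and y of bolt_knob in the frame of trap above 0.158 m and z of bolt_knob in the frame of trap below 0.186 m and distance of index_tip from where it was at the start of the episode below 0.012 m); the arm keeps its last pose, push and grip.
It fails at once if the index arm is moved by more than 12 mm at its tip (distance of index_tip from where it was at the start of the episode above 0.012 m).
It fails at once if the pin tin or the spool is moved by more than 20 mm (distance of any of pin_tin, spool from where it was at the start of the episode above 0.02 m).
It also fails if it takes over 51 s, if anything falls off the work surface, if the arm or the gripper's body presses on something with over 40 N, if the wrist force passes 120 N, or if a joint passes its speed limit or range.

## Working session

There is one attempt and no reset: what is moved stays moved. The work goes in short steps, Python scripts to look and compute and a tool call to move; the robot and the scene stay as the last step left them, time stands still between calls to the robot, and variables do not carry over. Pictures are saved under pics/ and viewed, and the job is handed in when it is done.

Besides the shell and the picture viewer there is one more tool, called after "Request:" as name(argument=value, ...) on one line, values as JSON. drive_tool: Moves the arm, as the interface text tells. Its arguments: {"type":"object","properties":{"series":{"type":"array","items":{"type":"array","items":{"type":"number"}}},"newtons":{"type":"number"}},"required":["series"]}

```bash
mkdir -p pics; ls; python3 - <<'E'
from workcell import bot
import cv2
print(bot.observe())
for n in ["scene","top","wrist"]:
    im=bot.grab_frame(n); cv2.imwrite(f"pics/{n}0.png",im[:,:,::-1])
    i=bot.camera_info(n); print(n,i)
E
```

```text
pics
{'clock': 0.0, 'qpos': array([-1.2572058 ,  0.52201782, -0.03635173,  1.59998432,  0.02118297,
        1.02109122, -0.11277245]), 'qd': array([ 6.24779963e-04,  6.50619360e-04,  6.23326094e-04, -3.86191443e-04,
        8.26378092e-05,  4.18954162e-04,  3.87233766e-05]), 'joint_efforts': array([-5.46185274e-04, -9.27059555e+01,  1.97988778e+00, -3.69957840e+01,
        1.80167193e-02,  7.81165611e-03,  2.43990650e-05]), 'position': array([0.2339172 , 0.5792235 , 0.23073156]), 'tool_rot': array([-3.14047723e+00,  5.23326039e-05,  2.75783150e+00]), 'force': array([ 0.22797408, -0.04434746, -0.30808772]), 'moment': array([ 0.02133731, -0.0516244 , -0.0243874 ]), 'grip_width': 0.0854852355386047}
scene {'fx': 501.2386670449754, 'fy': 501.2386670449754, 'cx': 326.3921193052681, 'cy': 202.16099789994144, 'cam_to_world': array([[-0.85409594, -0.26913728,  0.4450677 , -0.16591287],
       [-0.52006987,  0.43058432, -0.73764793,  1.24820368],
       [ 0.00688939, -0.8614884 , -0.50773051,  0.98122819],
       [ 0.        ,  0.        ,  0.        ,  1.        ]])}
top {'fx': 483.126906263
[... 209 characters left out ...]
 -2.19811498e-01,  6.83741189e-02,
        -9.90398152e-02],
       [-1.20041352e-03, -2.92170659e-01, -9.56365445e-01,
         1.64948227e+00],
       [ 0.00000000e+00,  0.00000000e+00,  0.00000000e+00,
         1.00000000e+00]])}
wrist {'fx': 324.66998616656684, 'fy': 324.66998616656684, 'cx': 318.7871646519274, 'cy': 197.00415785771833, 'cam_to_world': array([[ 3.74890225e-01,  8.86732292e-01,  2.70486897e-01,
         1.65432457e-01],
       [ 9.27068982e-01, -3.58782982e-01, -1.08710045e-01,
         6.06799967e-01],
       [ 6.49387891e-04,  2.91514346e-01, -9.56566236e-01,
         3.74084754e-01],
       [ 0.00000000e+00,  0.00000000e+00,  0.00000000e+00,
         1.00000000e+00]])}
```

View pics/scene0.png

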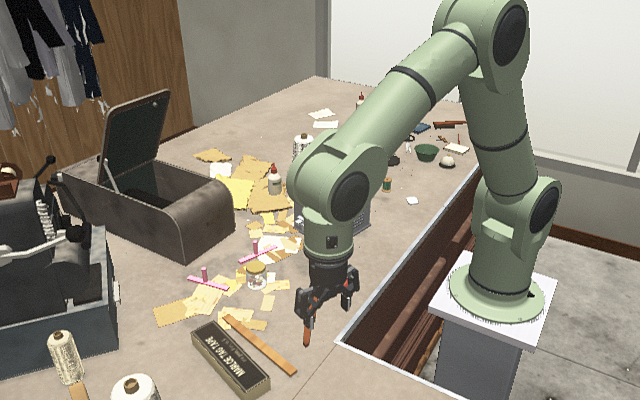

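View pics/top0.png

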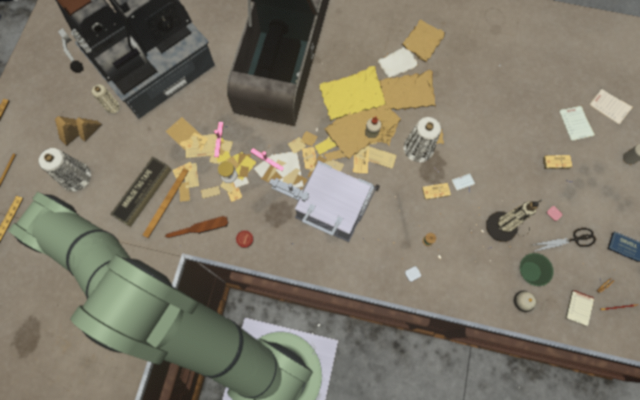

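View pics/wrist0.png

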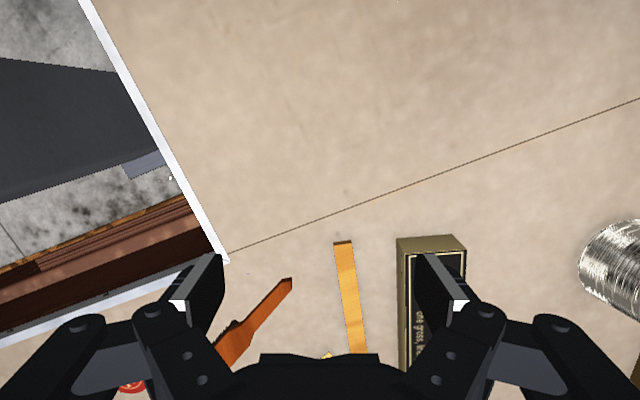

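The top view shows the trap around (335,200), with the handle bar at (325,220), the steel bolt at (290,188) and pink look-alike bolts at (218,138) and (265,158). The red disc at (245,238) is probably the tin, and the small item at (430,239) the spool. Next I'll run the detectors and zoom in.

```bash
python3 - <<'E'
from workcell import bot
import cv2,numpy as np
im=bot.grab_frame("top"); cv2.imwrite("pics/top1.png",cv2.resize(im[130:260,210:450,::-1],(780,422),interpolation=cv2.INTER_CUBIC))
for n in ["trap","flap_handle","flap","index","bolt_knob","pin_tin","spool"]:
    for d in bot.masks_of("top",n)[:4]:
        ys,xs=np.where(d["mask"]); print(n,round(d["conf"],2),np.round(d["point"],1),len(xs),xs.min(),xs.max(),ys.min(),ys.max())
E
```

```text
trap 0.66 [330.7 201.6] 4250 273 378 161 241
flap_handle 0.61 [329.9 198.2] 3312 295 370 163 234
flap 0.74 [330.9 199.2] 3304 295 369 163 234
index 0.42 [373.5 187. ] 33 374 379 184 190
bolt_knob 0.75 [264.4 154.6] 108 252 282 149 169
bolt_knob 0.62 [217.6 137.5] 167 215 222 123 155
bolt_knob 0.61 [286.5 186.3] 149 271 303 180 196
bolt_knob 0.51 [377.6 185.9] 22 374 378 185 190
pin_tin 0.63 [245.3 240.5] 243 237 253 230 247
pin_tin 0.33 [374.3 184.9] 16 375 378 185 189
spool 0.59 [427.5 237.3] 102 424 435 233 244
spool 0.2 [378.8 183.8] 19 375 379 185 189
```

View pics/top1.png

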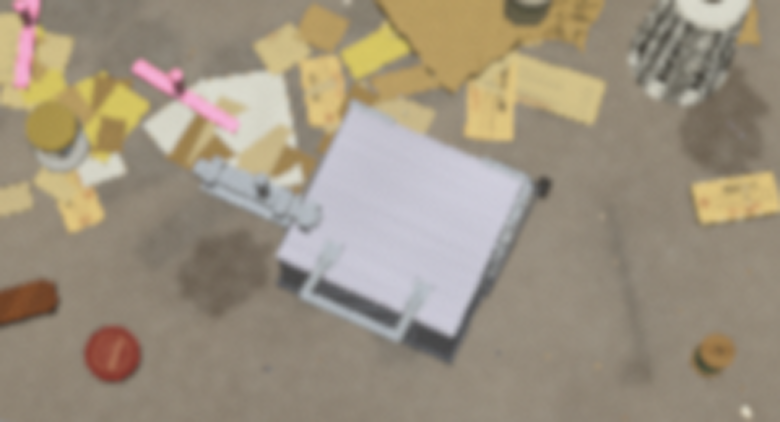

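```bash
cat > h.py <<'E'
import numpy as np
from workcell import bot
def ray(info,p):
    T=info["cam_to_world"]; d=T[:3,:3]@np.array([(p[0]-info["cx"])/info["fx"],(p[1]-info["cy"])/info["fy"],1]); return T[:3,3],d
def atz(info,p,z):
    o,d=ray(info,p); return o+d*(z-o[2])/d[2]
def proj(info,P):
    T=info["cam_to_world"]; c=T[:3,:3].T@(np.asarray(P)-T[:3,3]); return np.array([info["fx"]*c[0]/c[2]+info["cx"],info["fy"]*c[1]/c[2]+info["cy"]])
def tw(pose,P):  # trap pose (x,y,yaw)
    c,s=np.cos(pose[2]),np.sin(pose[2]); P=np.asarray(P,float)
    return np.array([pose[0]+c*P[0]-s*P[1],pose[1]+s*P[0]+c*P[1],P[2]])
E
python3 - <<'E'
from h import *
i=bot.camera_info("top")
C={}
for n,(u,v),z in [("BL",(355,102),.126),("BR",(530,175),.126),("FR",(455,335),.126),("FL",(278,258),.126),("hL",(305,293),.16),("hR",(398,337),.16),("knob",(263,187),.185),("tin",(112,354),.02),("spool",(715,353),.03),("idx",(540,186),.24)]:
    C[n]=atz(i,(u/3.25+210,v/3.246+130),z); print(n,C[n].round(3))
m=(C["BL"]+C["BR"])/2-(C["FL"]+C["FR"])/2; print(np.arctan2(m[1],m[0]),np.linalg.norm(m), np.linalg.norm(C["FL"]-C["FR"]))
c=sum(C[k] for k in("BL","BR","FR","FL"))/4;print(c)
E
```

```text
BL [0.697 0.033 0.126]
BR [ 0.66  -0.16   0.126]
FR [ 0.478 -0.12   0.126]
FL [0.514 0.07  0.126]
hL [0.477 0.032 0.16 ]
hR [ 0.454 -0.066  0.16 ]
knob [0.566 0.096 0.185]
tin [0.4   0.228 0.02 ]
spool [ 0.545 -0.392  0.03 ]
idx [ 0.61  -0.167  0.24 ]
-0.20637902608996436 0.18648264731672795 0.19424317941293726
[ 0.58725289 -0.04423638  0.126     ]
```

Request:
drive_tool(series=[[100, 0.0, 0.0, 0.04, 0], [100, 0.02, -0.035, 0.025, -0.116], [100, 0.02, -0.04, 0.01, -0.116], [100, 0.025, -0.04, 0.01, -0.116], [100, 0.025, -0.04, 0.01, -0.116], [100, 0.025, -0.04, 0.0, -0.116], [100, 0.025, -0.04, 0.0, -0.116], [100, 0.025, -0.04, 0, -0.116], [100, 0.025, -0.04, 0, -0.116], [100, 0.025, -0.04, 0, -0.116], [100, 0.025, -0.04, 0, -0.116], [100, 0.025, -0.04, 0, -0.116]])

```text
clock: 1.75
position: [0.5013, 0.1309, 0.3308]
tool_rot: [3.138, -0.009, 1.443]
force: [0.1, 1.2, -0.4]
grip_width: 0.0853
```

Request:
drive_tool(series=[[100, 0.02, 0, 0.02, -0.078], [100, 0, 0, 0, 0], [100, 0, 0, 0, 0]])

```text
clock: 2.05
position: [0.5242, 0.1235, 0.3516]
tool_rot: [3.137, -0.007, 1.348]
force: [0.2, 0.9, -0.6]
grip_width: 0.0855
```

```bash
python3 - <<'E'
from h import *
import cv2
for n in ["scene","top","wrist"]:
    im=bot.grab_frame(n); cv2.imwrite(f"pics/{n}2.png",im[:,:,::-1])
    for t in ["index","bolt_knob"]:
      for d in bot.masks_of(n,t)[:4]:
        ys,xs=np.where(d["mask"]); print(n,t,round(d["conf"],2),np.round(d["point"],1),len(xs),xs.min(),xs.max(),ys.min(),ys.max())
    if n=="top": cv2.imwrite("pics/top2z.png",cv2.resize(im[130:260,210:450,::-1],(780,422),interpolation=cv2.INTER_CUBIC))
    if n=="scene": cv2.imwrite("pics/scene2z.png",cv2.resize(im[120:270,200:420,::-1],(792,540),interpolation=cv2.INTER_CUBIC))
print(bot.observe()["position"],bot.observe()["tool_rot"],bot.camera_info("wrist")["cam_to_world"].tolist())
E
```

```text
scene bolt_knob 0.73 [203.8 281.7] 283 187 228 269 291
scene bolt_knob 0.72 [251.9 254.1] 209 240 275 242 263
scene bolt_knob 0.44 [310.2 212.9] 144 297 324 199 224
top index 0.62 [290.3 188.1] 162 281 308 182 198
top bolt_knob 0.65 [217.2 140.2] 229 214 223 122 157
wrist bolt_knob 0.72 [433.7  42.4] 1420 416 452 0 101
wrist bolt_knob 0.55 [375.9 267. ] 16881 291 471 207 344
[0.52404718 0.12432429 0.35180066] [ 3.1367078  -0.00748105  1.34921385] [[0.9754343581255982, -0.21270081602551516, -0.05732517640773684, 0.5397232904855392], [-0.22022682415912367, -0.9353110002665147, -0.2769358747097133, 0.19545897492987624], [0.005287618451121072, 0.28275730873405824, -0.9591769104021342, 0.49554794349443376], [0.0, 0.0, 0.0, 1.0]]
```

View pics/scene2.png

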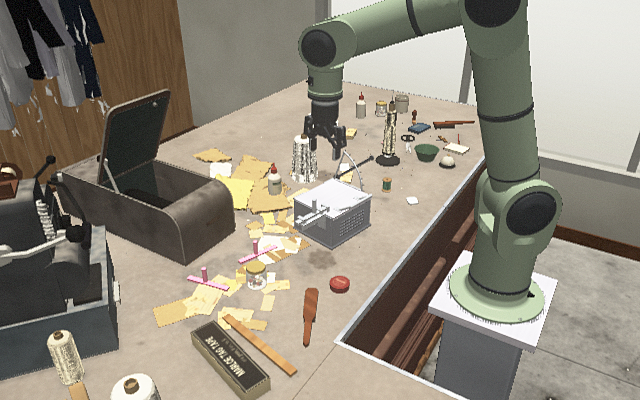

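View pics/top2.png

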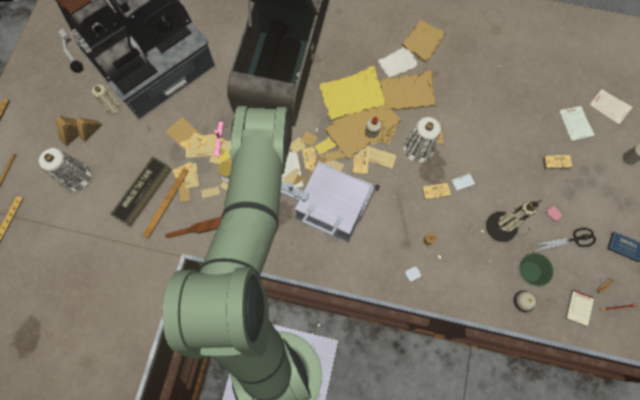

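View pics/wrist2.png

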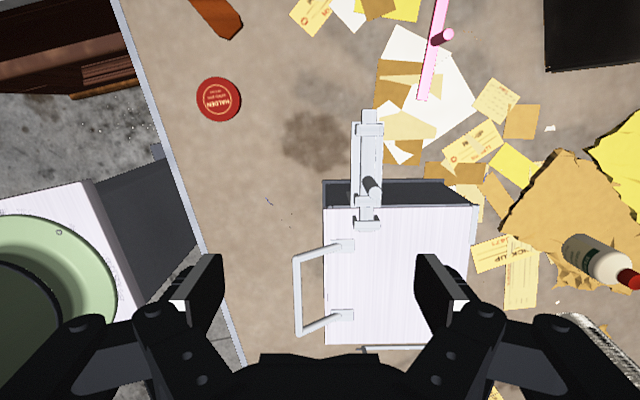

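The wrist view shows the trap squarely: flap corners at (323,206), (476,206) and (327,345), the handle bar from (296,258) to (300,335), and the upright knob near (370,185). The scene view shows the index arm tip at about (372,157).

View pics/scene2z.png

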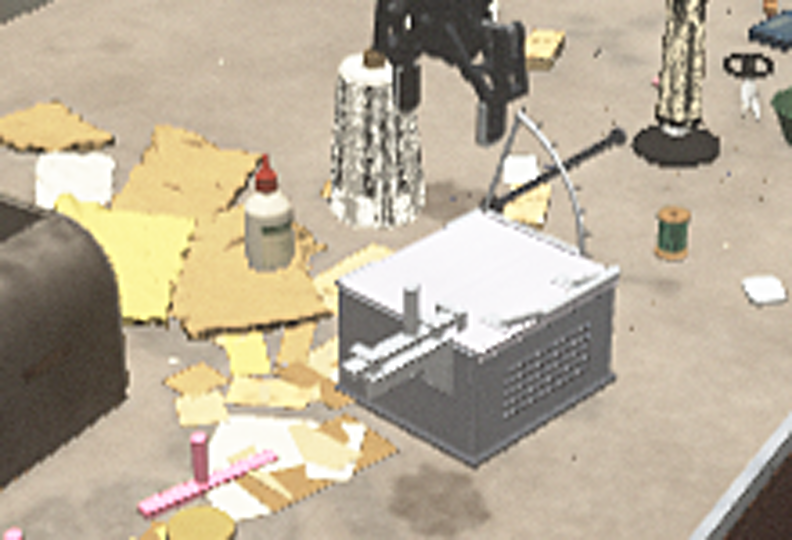

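```bash
python3 - <<'E'
import cv2
im=cv2.imread("pics/wrist2.png"); cv2.imwrite("pics/wrist2z.png",cv2.resize(im[100:360,280:490],(630,580*260*3//(260*3)+0),interpolation=cv2.INTER_CUBIC) if 0 else cv2.resize(im[95:355,280:490],None,fx=2.3,fy=2.3,interpolation=cv2.INTER_CUBIC))
E
```

```text
(no output)
```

View pics/wrist2z.png

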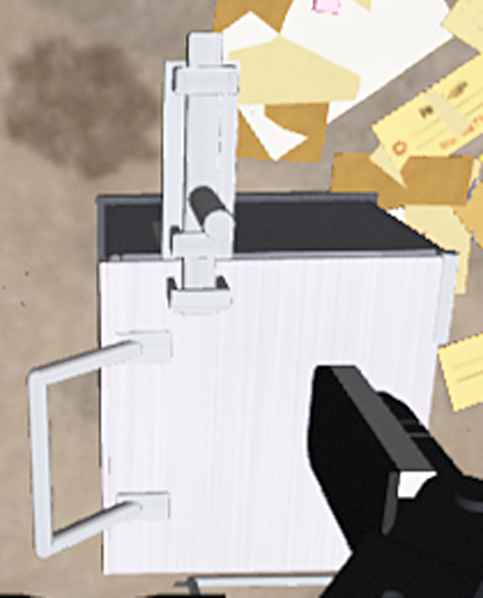

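```bash
cat >fit.py <<'E'
from h import *
from scipy.optimize import least_squares
w=dict(bot.camera_info("wrist")); w["cam_to_world"]=np.array([[0.9754343581255982, -0.21270081602551516, -0.05732517640773684, 0.5397232904855392], [-0.22022682415912367, -0.9353110002665147, -0.2769358747097133, 0.19545897492987624], [0.005287618451121072, 0.28275730873405824, -0.9591769104021342, 0.49554794349443376], [0,0,0,1]])
s=bot.camera_info("scene"); t=bot.camera_info("top")
Z=lambda u,v:(280+u/2.3,95+v/2.3)
W=[((-.095,.098,.126),Z(101,262)),((-.095,-.098,.126),Z(105,572)),((-.127,0,.160),Z(40,462))]
S=lambda u,v:(200+u/3.6,120+v/3.6); T=lambda u,v:(210+u/3.25,130+v/3.246)
SC=[((-.09,.1,0),S(476,465)),((-.09,-.1,0),S(614,378)),((.09,.1,0),S(340,390))]
TP=[((-.095,.098,.126),T(278,258)),((-.095,-.098,.126),T(455,335))]
def tip(p,th): return tw(p,[.088-.208*np.cos(th),-.115,.123+.208*np.sin(th)])
def f(p):
    r=[]
    for P,q in W: r+=list((proj(w,tw(p,P))-q))
    for P,q in SC: r+=list((proj(s,tw(p,P))-q))
    for P,q in TP: r+=list((proj(t,tw(p,P))-q))
    r+=list(proj(w,tw(p,[-.045,p[3],.190]))-Z(217,220))
    r+=list(proj(s,tip(p,p[4]))-S(620,135)); r+=list(proj(t,tip(p,p[4]))-T(541,186))
    return np.array(r)
if __name__=="__main__":
    o=least_squares(f,[.59,-.045,-.206,.133,.7],loss="soft_l1"); p=o.x
    print(p.round(4)); print(f(p).round(1).reshape(-1,2).tolist())
    for n,P in [("knob",[-.045,p[3],.174]),("handle",[-.127,0,.16]),("hinge",[.088,0,.123]),("tip",None)]: print(n,(tip(p,p[4]) if P is None else tw(p,P)).round(4))
E
python3 fit.py
```

```text
[ 0.5922 -0.042  -0.2036  0.1373  0.7298]
[[-1.1, 0.0], [-0.7, 0.9], [0.1, 1.2], [-1.5, -0.8], [-2.1, -0.4], [-1.1, -0.5], [-0.5, -1.5], [-0.4, -0.7], [0.1, 0.0], [-2.5, -2.4], [-14.9, 28.7]]
knob [0.5759 0.1015 0.174 ]
handle [ 0.4679 -0.0164  0.16  ]
hinge [ 0.6784 -0.0598  0.123 ]
tip [ 0.5034 -0.1411  0.2617]
```

```bash
sed -i 's/; r+=list(proj(t,tip(p,p\[4\]))-T(541,186))//' fit.py; python3 fit.py; python3 - <<'E'
from fit import *
p=[0.5922,-.042,-.2036]
print("hinge zoom scene",(proj(s,tw(p,[.088,-.115,.123]))-[200,120])*3.6)
for th in (.5,.6,.7,.8,.9): print(th,((proj(s,tip(p,th))-[200,120])*3.6).round(1),((proj(t,tip(p,th))-[210,130])*3.25).round(1))
E
```

```text
[ 0.592  -0.0421 -0.206   0.1373  0.6802]
[[-1.1, -0.0], [-1.1, 0.9], [-0.1, 1.1], [-1.5, -0.8], [-2.0, -0.3], [-1.1, -0.6], [-0.6, -1.5], [-0.5, -0.5], [0.2, 0.0], [-0.9, 0.4]]
knob [0.576  0.1015 0.174 ]
handle [ 0.4677 -0.0162  0.16  ]
hinge [ 0.6781 -0.0601  0.123 ]
tip [ 0.4963 -0.1396  0.2538]
hinge zoom scene [485.90814364 204.71483299]
0.5 [631.9 172.9] [477.2 316.4]
0.6 [623.8 152.3] [483.4 301.4]
0.7 [614.2 132.3] [490.4 284.9]
0.8 [603.2 113. ] [498.  266.9]
0.9 [590.9  94.8] [506.3 247.7]
```

Request:
drive_tool(series=[[60, 0.04, -0.02, 0, 0.016], [60, 0.012, -0.004, -0.03, 0], [60, 0, 0, -0.045, 0], [60, 0, 0, -0.045, 0], [60, 0, 0, 0, 0]], newtons=20)

```text
clock: 3.0
position: [0.5777, 0.1006, 0.2293]
tool_rot: [3.134, -0.01, 1.369]
force: [0.5, 0.3, 0.5]
grip_width: 0.0513
```

```bash
python3 - <<'E'
from h import *
import cv2
im=bot.grab_frame("wrist"); cv2.imwrite("pics/wrist3.png",im[:,:,::-1]); i=bot.camera_info("wrist"); o=bot.observe(); print(o["position"],o["tool_rot"])
p=[.592,-.0421,-.206]
for P in ([-.045,.137,.19],[-.045,.137,.174]): print(proj(i,tw(p,P)))
print(proj(i,o["position"]))
E
```

```text
[0.57917318 0.10068181 0.23242371] [ 3.13083726 -0.0114423   1.36933523]
[312.08593502 225.48610915]
[312.29465587 216.69441729]
[317.97245704 256.7789829 ]
```

View pics/wrist3.png

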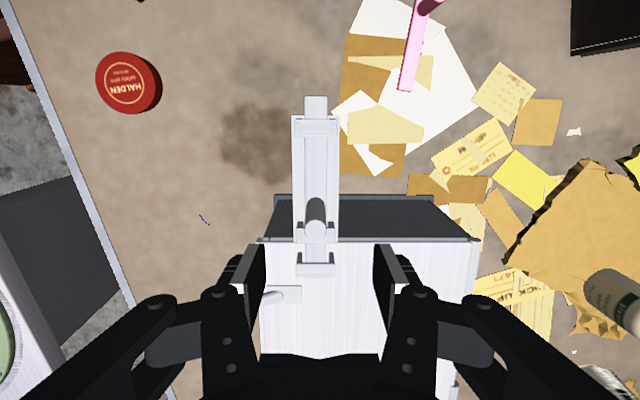

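Request:
drive_tool(series=[[60, 0, -0.003, -0.04, 0], [60, 0, 0, -0.033, 0], [60, 0, 0, 0, 0], [0, 0, 0, 0, 0], [0, 0, 0, 0, 0], [0, 0, 0, 0, 0], [0, 0, 0, 0, 0]], newtons=20)

```text
clock: 3.75
position: [0.5838, 0.1001, 0.1729]
tool_rot: [3.121, -0.019, 1.372]
force: [-8.0, 0.5, -9.6]
grip_width: 0.0144
```

Request:
drive_tool(series=[[50, 0, 0, 0, 0], [50, -0.006, -0.002, -0.02, 0], [50, 0, 0, 0, 0]])

```text
clock: 4.05
position: [0.5793, 0.0988, 0.1566]
tool_rot: [3.117, -0.022, 1.372]
force: [0.3, 0.7, 0.5]
grip_width: 0.0428
```

Request:
drive_tool(series=[[0, -0.002, 0, 0, 0], [0, 0, 0, 0, 0], [0, 0, 0, 0, 0], [0, 0.004, 0.018, 0, 0], [0, 0.004, 0.018, 0, 0], [0, 0, 0, 0, 0]])

```text
clock: 4.65
position: [0.5844, 0.1353, 0.1603]
tool_rot: [3.12, -0.022, 1.371]
force: [-2.4, 2.3, -1.2]
grip_width: 0.0135
```

```bash
python3 - <<'E'
from h import *
import cv2
im=bot.grab_frame("wrist"); cv2.imwrite("pics/wrist4.png",im[:,:,::-1]); i=bot.camera_info("wrist"); o=bot.observe(); print(o["position"],o["tool_rot"],o["force"])
p=[.592,-.0421,-.206]
d=o["position"][:2]-np.array(p[:2]); c,s=np.cos(p[2]),np.sin(p[2]); print("trap frame",c*d[0]+s*d[1],-s*d[0]+c*d[1])
E
```

```text
[0.58426435 0.13415111 0.16035123] [ 3.11963777 -0.02148462  1.3701922 ] [-4.05842047  2.64449744 -1.60449301]
trap frame -0.04362357328641168 0.17094232341705037
```

View pics/wrist4.png

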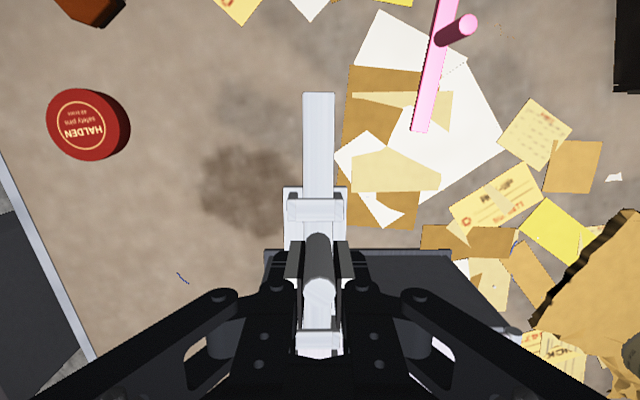

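Request:
drive_tool(series=[[0, 0.0, 0.004, 0, 0], [0, 0, 0, 0, 0], [50, 0, 0, 0, 0], [50, 0, 0, 0, 0], [50, 0, 0, 0.04, 0], [60, 0, 0, 0.05, 0], [60, 0, 0, 0.05, 0], [60, -0.03, 0, 0.02, 0], [60, 0, 0, 0, 0]])

```text
clock: 5.6
position: [0.5544, 0.1329, 0.3274]
tool_rot: [3.116, -0.021, 1.364]
force: [1.3, 0.2, -0.6]
grip_width: 0.0512
```

```bash
python3 - <<'E'
from h import *
import cv2
im=bot.grab_frame("wrist"); cv2.imwrite("pics/wrist5.png",im[:,:,::-1]); i=bot.camera_info("wrist"); o=bot.observe(); print(o["position"],o["tool_rot"],o["force"])
im2=bot.grab_frame("scene"); cv2.imwrite("pics/scene5.png",cv2.resize(im2[120:270,200:420,::-1],(792,540),interpolation=cv2.INTER_CUBIC))
p=[.592,-.0421,-.206]
for P in ([-.045,.160,.19],[-.045,.175,.19],[-.127,0,.16],[-.127,.045,.16],[-.127,-.045,.16],[-.095,.098,.126]): print(P,proj(i,tw(p,P)))
E
```

```text
[0.55562545 0.13304396 0.326564  ] [ 3.11535415 -0.02021469  1.36434853] [0.83710443 0.2078079  0.38566559]
[-0.045, 0.16, 0.19] [343.69707384 192.47898392]
[-0.045, 0.175, 0.19] [344.02262507 176.11406175]
[-0.127, 0, 0.16] [264.8054051  324.95954421]
[-0.127, 0.045, 0.16] [262.8620196  289.17980251]
[-0.127, -0.045, 0.16] [266.62226811 358.40987561]
[-0.095, 0.098, 0.126] [293.06603192 231.12358535]
```

View pics/wrist5.png

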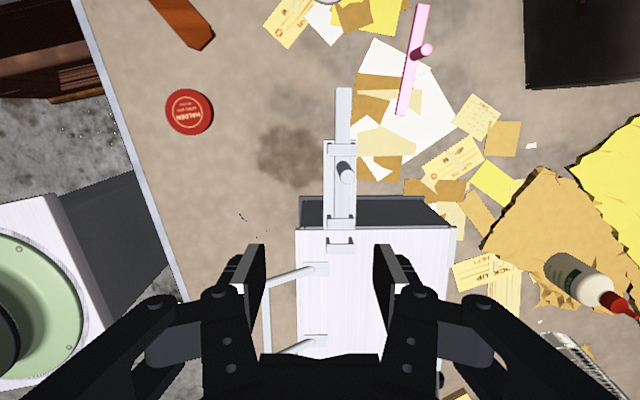

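View pics/scene5.png

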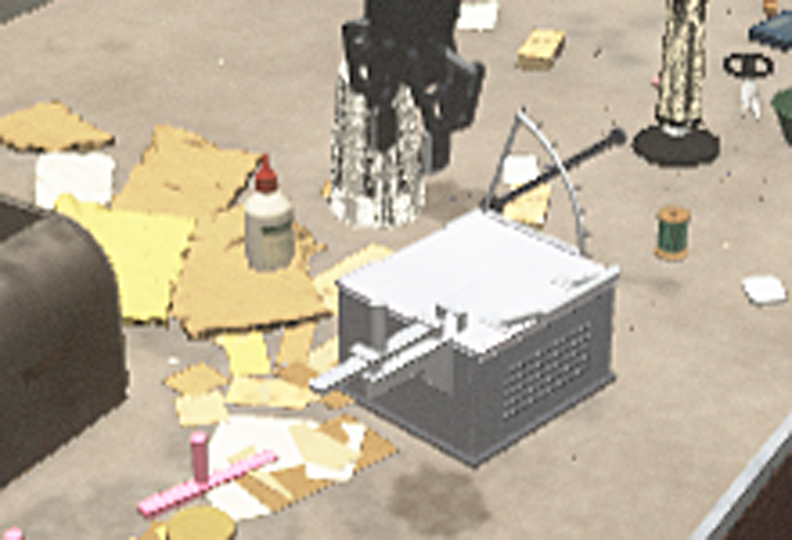

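Request:
drive_tool(series=[[60, -0.025, -0.043, 0, 0], [60, -0.025, -0.043, 0, 0], [60, -0.025, -0.043, 0, 0], [60, -0.013, -0.018, -0.03, 0], [60, 0, 0, -0.045, 0], [60, 0, 0, 0, 0]])

```text
clock: 6.3
position: [0.4651, -0.0185, 0.2438]
tool_rot: [3.119, -0.015, 1.364]
force: [-1.0, -0.7, 0.7]
grip_width: 0.0515
```

```bash
python3 - <<'E'
from h import *
import cv2
im=bot.grab_frame("wrist"); cv2.imwrite("pics/wrist6.png",im[:,:,::-1]); i=bot.camera_info("wrist"); o=bot.observe(); print(o["position"],o["tool_rot"],o["force"])
p=[.592,-.0421,-.206]
for P in ([-.127,0,.16],[-.127,.05,.16],[-.095,.098,.126],[-.045,.175,.19]): print(P,proj(i,tw(p,P)))
E
```

```text
[ 0.46642919 -0.0186182   0.24628018] [ 3.11651544 -0.01576761  1.36364081] [ 0.8877921  -1.00263588  0.56587612]
[-0.127, 0, 0.16] [316.24052545 200.95497088]
[-0.127, 0.05, 0.16] [315.93950789 132.42333091]
[-0.095, 0.098, 0.126] [356.914123    64.46463789]
[-0.045, 0.175, 0.19] [ 476.4559585  -112.16040789]
```

View pics/wrist6.png

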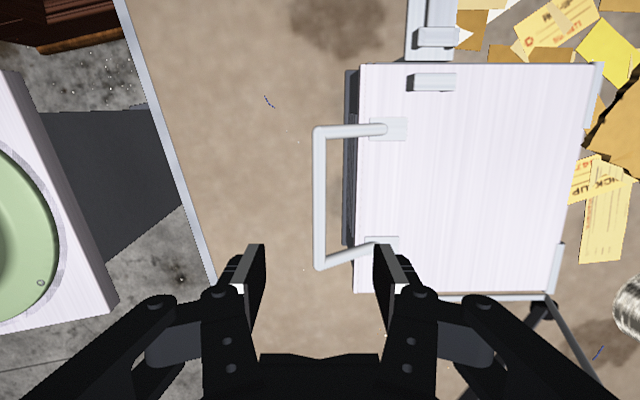

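Request:
drive_tool(series=[[60, 0.002, 0.001, -0.045, 0], [60, 0, 0, -0.045, 0], [60, 0, 0, -0.015, 0], [60, 0, 0, 0, 0]])

```text
clock: 6.75
position: [0.4747, -0.0157, 0.1435]
tool_rot: [3.11, -0.019, 1.367]
force: [0.2, 0.2, 1.3]
grip_width: 0.051
```

Request:
drive_tool(series=[[60, -0.005, 0, -0.002, 0], [0, 0, 0, 0, 0], [0, 0, 0, 0, 0], [0, 0, 0, 0, 0], [0, 0, 0, 0, 0]], newtons=25)

```text
clock: 7.25
position: [0.468, -0.0138, 0.1457]
tool_rot: [3.115, -0.021, 1.369]
force: [9.8, -5.3, -2.9]
grip_width: 0.0094
```

```bash
python3 - <<'E'
from h import *
o=bot.observe(); print(o["position"],o["tool_rot"],o["force"],o["grip_width"])
p=[.592,-.0421,-.206]
# path: displacement along arc, in world
c,s=np.cos(p[2]),np.sin(p[2])
P=lambda th: np.array([-.218160*np.cos(th+np.arctan2(37,215)),.218160*np.sin(th+np.arctan2(37,215))])
prev=P(0)
for th in np.arange(.1,.75,.1):
    q=P(th); d=q-prev; prev=q; t=q-P(0)
    print(round(th,2),"step",(c*d[0]).round(4),(s*d[0]).round(4),d[1].round(4),"tot",(c*t[0]).round(4),(s*t[0]).round(4),t[1].round(4))
E
```

```text
[ 0.46799381 -0.01380303  0.14567473] [ 3.11478404 -0.02125397  1.36868645] [ 9.76570835 -5.34984784 -2.85284418] 0.009361282139605144
0.1 step 0.0047 -0.001 0.0213 tot 0.0047 -0.001 0.0213
0.2 step 0.0067 -0.0014 0.0207 tot 0.0114 -0.0024 0.042
0.3 step 0.0087 -0.0018 0.0199 tot 0.0201 -0.0042 0.0619
0.4 step 0.0106 -0.0022 0.0189 tot 0.0307 -0.0064 0.0808
0.5 step 0.0124 -0.0026 0.0177 tot 0.0431 -0.009 0.0985
0.6 step 0.0141 -0.0029 0.0164 tot 0.0572 -0.012 0.1149
0.7 step 0.0156 -0.0033 0.0149 tot 0.0728 -0.0152 0.1298
```

Request:
drive_tool(series=[[0, 0.006, -0.001, 0.021, 0], [0, 0.007, -0.0015, 0.021, 0], [0, 0.009, -0.002, 0.02, 0], [0, 0, 0, 0, 0]])

```text
clock: 7.65
position: [0.4897, -0.0184, 0.2117]
tool_rot: [3.116, -0.022, 1.369]
force: [2.7, -2.5, -4.9]
grip_width: 0.0087
```

```bash
python3 - <<'E'
from h import *
import cv2
o=bot.observe(); print(o["position"],o["force"],o["grip_width"])
im2=bot.grab_frame("scene"); cv2.imwrite("pics/scene7.png",cv2.resize(im2[100:250,200:420,::-1],(792,540),interpolation=cv2.INTER_CUBIC))
E
```

```text
[ 0.48970855 -0.01840943  0.21170872] [ 2.67049638 -2.49373686 -4.93461469] 0.008737790034077191
```

View pics/scene7.png

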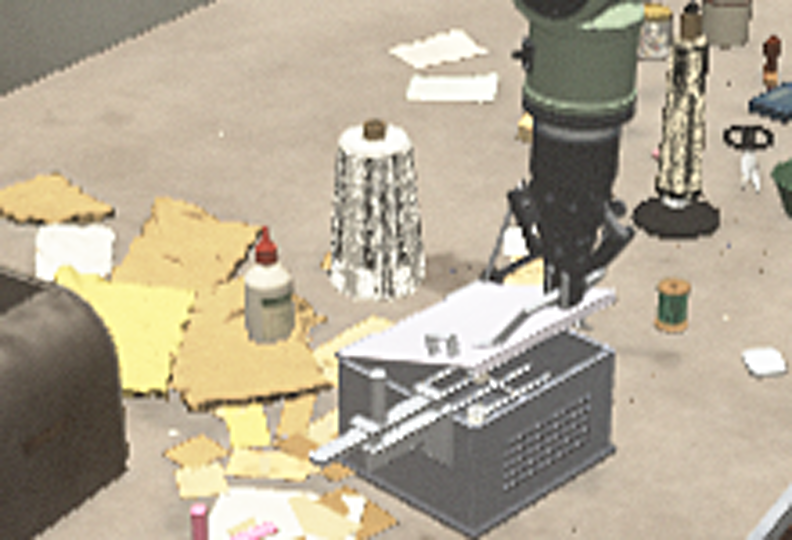

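Request:
drive_tool(series=[[0, 0.01, -0.002, 0.0175, 0], [0, 0.0125, -0.0026, 0.0165, 0], [0, 0.0135, -0.0028, 0.015, 0], [0, 0.012, -0.0025, 0.012, 0], [0, 0, 0, 0, 0]])

```text
clock: 8.2
position: [0.5341, -0.0277, 0.272]
tool_rot: [3.124, -0.021, 1.369]
force: [-0.4, -0.0, -3.7]
grip_width: 0.0087
```

```bash
python3 - <<'E'
from h import *
import cv2
o=bot.observe(); print(o["position"],o["force"],o["grip_width"])
im2=bot.grab_frame("scene"); cv2.imwrite("pics/scene8.png",cv2.resize(im2[100:250,200:420,::-1],(792,540),interpolation=cv2.INTER_CUBIC))
im=bot.grab_frame("wrist"); cv2.imwrite("pics/wrist8.png",im[:,:,::-1])
im=bot.grab_frame("top"); cv2.imwrite("pics/top8.png",cv2.resize(im[130:260,210:450,::-1],(780,422),interpolation=cv2.INTER_CUBIC))
E
```

```text
[ 0.53405803 -0.02768865  0.27198944] [-0.3932133  -0.00733693 -3.69165928] 0.008736431346267878
```

View pics/scene8.png

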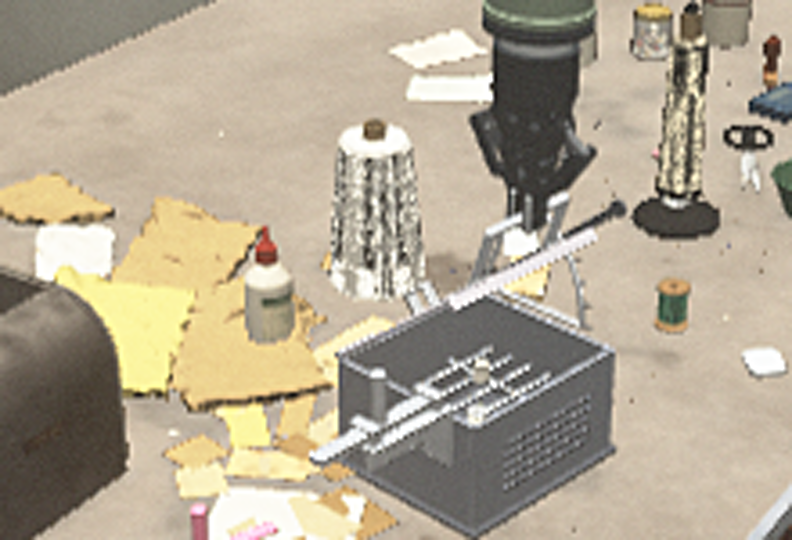

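View pics/wrist8.png

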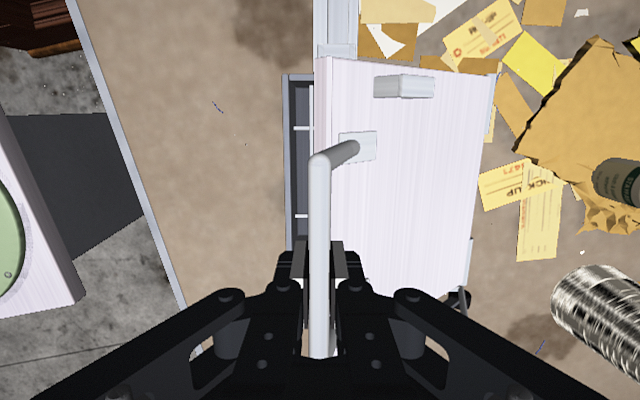

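View pics/top8.png

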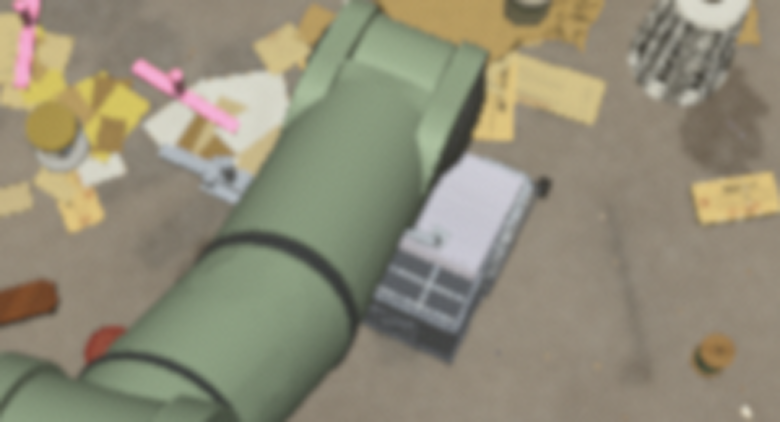

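```bash
python3 - <<'E'
from h import *
import cv2
im2=bot.grab_frame("scene"); z=8
cv2.imwrite("pics/scene9.png",cv2.resize(im2[135:205,305:395,::-1],None,fx=z,fy=z,interpolation=cv2.INTER_CUBIC))
s=bot.camera_info("scene"); p=[.592,-.0421,-.206]
def R(th,x,y,h): # flap frame rel hinge: x backward, h up
    return tw(p,[.088+x*np.cos(th)+h*np.sin(th),y,.123-x*np.sin(th)+h*np.cos(th)])
Z=lambda P:((proj(s,P)-[305,135])*z).round(0)
print("hinge idx",Z(R(0,0,-.115,0)))
for th in (.6,.65,.7,.75): print(th,"FRtop",Z(R(th,-.183,-.098,.003)),"FLtop",Z(R(th,-.183,.098,.003)),"FRbot",Z(R(th,-.183,-.098,-.003)),"FLbot",Z(R(th,-.183,.098,-.003)),"handle",Z(R(th,-.215,-.05,.037)),Z(R(th,-.215,.05,.037)),"tip",Z(R(th,-.208,-.115,0)))
E
```

```text
hinge idx [241. 335.]
0.6 FRtop [479. 240.] FLtop [162. 400.] FRbot [485. 253.] FLbot [168. 414.] handle [423. 182.] [259. 261.] tip [547. 219.]
0.65 FRtop [470. 221.] FLtop [152. 379.] FRbot [476. 233.] FLbot [158. 393.] handle [409. 159.] [245. 237.] tip [537. 196.]
0.7 FRtop [460. 201.] FLtop [141. 358.] FRbot [466. 214.] FLbot [148. 372.] handle [395. 137.] [230. 214.] tip [526. 174.]
0.75 FRtop [449. 183.] FLtop [129. 338.] FRbot [456. 195.] FLbot [137. 351.] handle [380. 116.] [214. 192.] tip [514. 153.]
```

View pics/scene9.png

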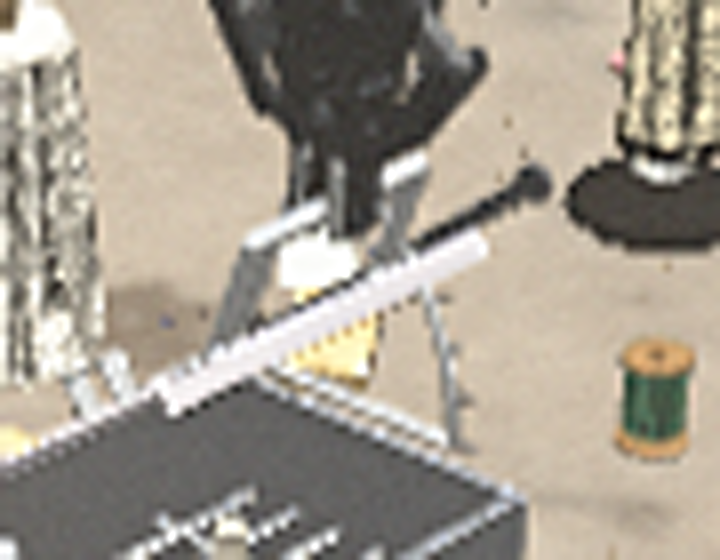

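Request:
drive_tool(series=[[0, 0.0075, -0.0016, 0.008, 0], [0, 0, 0, 0, 0]])

```text
clock: 8.6
position: [0.5404, -0.029, 0.2779]
tool_rot: [3.126, -0.02, 1.37]
force: [-3.8, -0.7, 1.8]
grip_width: 0.0087
```

```bash
python3 - <<'E'
from h import *
import cv2
im2=bot.grab_frame("scene"); z=8
cv2.imwrite("pics/scene10.png",cv2.resize(im2[135:205,305:395,::-1],None,fx=z,fy=z,interpolation=cv2.INTER_CUBIC))
im2=bot.grab_frame("wrist");cv2.imwrite("pics/wrist10.png",im2[:,:,::-1])
o=bot.observe(); print(o["position"],o["force"])
i=bot.camera_info("wrist"); p=[.592,-.0421,-.206]
def R(th,x,y,h): return tw(p,[.088+x*np.cos(th)+h*np.sin(th),y,.123-x*np.sin(th)+h*np.cos(th)])
for th in (.55,.6,.65,.7,.75): print(th,*[proj(i,R(th,*q)).round(0) for q in ((-.183,.098,.003),(0,.098,.003),(-.183,.098,-.003),(0,-.115,0))])
E
```

```text
[ 0.53946621 -0.02884626  0.27726288] [ 0.16711427 -1.33086801 -3.19678791]
0.55 [296.  61.] [482.  77.] [291.  62.] [451. 293.]
0.6 [304.  59.] [482.  77.] [299.  60.] [451. 293.]
0.65 [314.  57.] [482.  77.] [308.  58.] [451. 293.]
0.7 [326.  55.] [482.  77.] [318.  57.] [451. 293.]
0.75 [339.  53.] [483.  77.] [330.  55.] [451. 293.]
```

View pics/scene10.png

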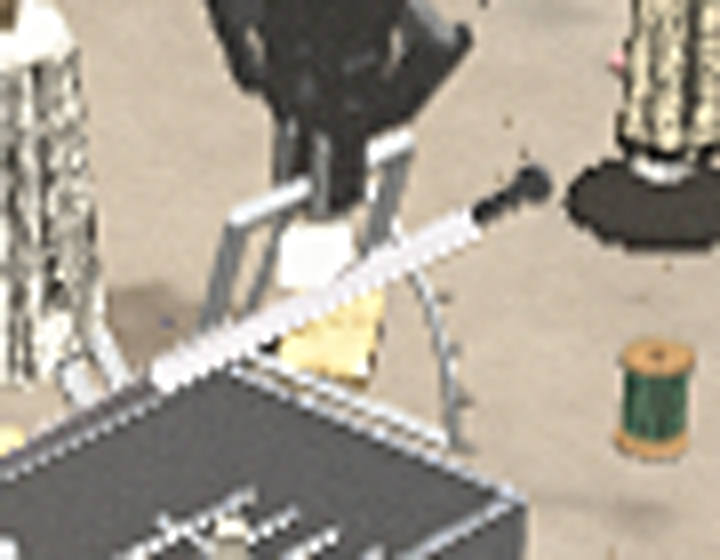

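View pics/wrist10.png

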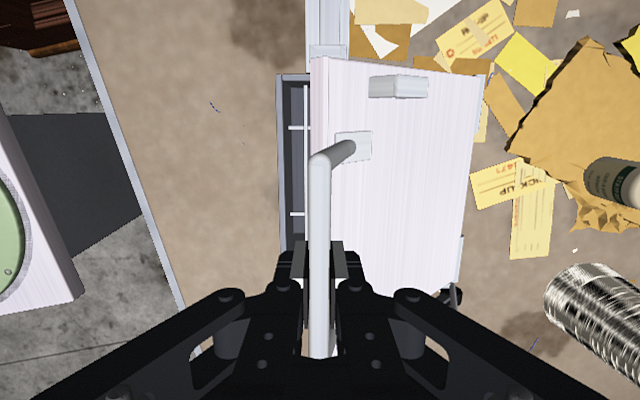

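```bash
python3 - <<'E'
from h import *
import cv2
for k in range(8):
    im=bot.grab_frame("scene"); o=bot.observe(); print(o["clock"],o["position"].round(4),o["force"].round(1),o["grip_width"].round(4),abs(o["qd"]).max().round(4))
z=8; cv2.imwrite("pics/scene11.png",cv2.resize(im[135:205,305:395,::-1],None,fx=z,fy=z,interpolation=cv2.INTER_CUBIC))
cv2.imwrite("pics/scene11b.png",im[:,:,::-1])
E
```

```text
Traceback (most recent call last):
AttributeError: 'float' object has no attribute 'round'
```

```bash
python3 - <<'E'
from h import *
import cv2
for k in range(8):
    im=bot.grab_frame("scene"); o=bot.observe(); print(o["clock"],o["position"].round(4),o["force"].round(1),round(o["grip_width"],4),abs(o["qd"]).max().round(4))
z=8; cv2.imwrite("pics/scene11.png",cv2.resize(im[135:205,305:395,::-1],None,fx=z,fy=z,interpolation=cv2.INTER_CUBIC))
cv2.imwrite("pics/scene11b.png",im[:,:,::-1])
E
```

```text
8.8 [ 0.5394 -0.0288  0.2772] [ 1.9 -0.8 -4.6] 0.0083 0.0026
8.85 [ 0.5395 -0.0288  0.2773] [ 2.6 -1.  -4.8] 0.0089 0.0021
8.9 [ 0.5395 -0.0288  0.2773] [ 1.9 -0.1 -6.6] 0.009 0.0017
8.95 [ 0.5395 -0.0288  0.2773] [ 2.9 -1.4 -6.4] 0.0085 0.0016
9.0 [ 0.5395 -0.0288  0.2774] [ 2.6 -0.9 -5.9] 0.0086 0.0012
9.05 [ 0.5396 -0.0288  0.2774] [ 1.9 -1.5 -5.8] 0.0088 0.0032
9.1 [ 0.5396 -0.0289  0.2774] [ 3.3 -1.1 -6.8] 0.0093 0.0012
9.15 [ 0.5396 -0.0289  0.2774] [ 3.7 -1.  -6.4] 0.0089 0.0018
```

View pics/scene11.png

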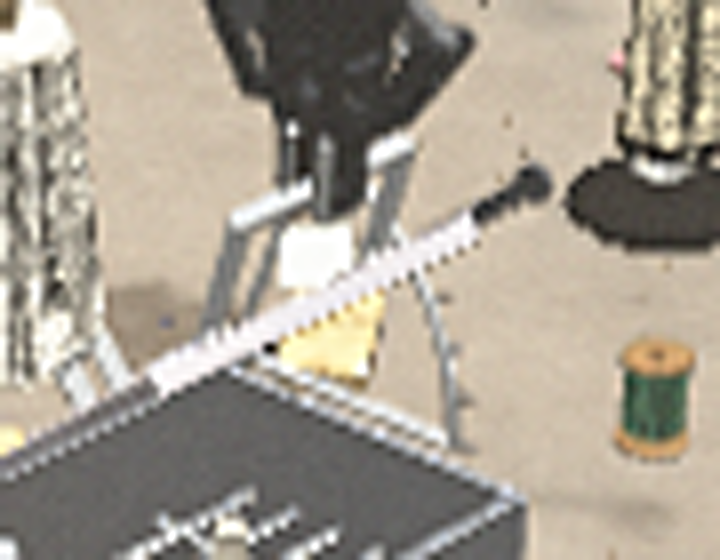

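View pics/scene11b.png

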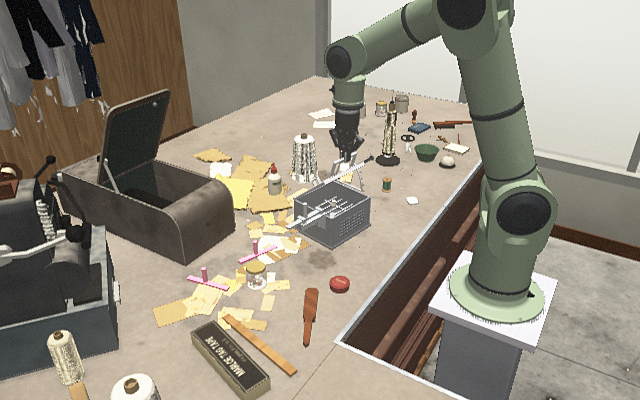

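The flap edge at (476,220) in the zoom lines up with the index arm, whose tip is still at (537,186). The pose is steady and the spool and tin haven't moved.

```bash
python3 -c "
from workcell import bot
print(bot.job_done())"
```

```text
the job is handed in; nothing more can be done
None
```

I withdrew the bolt, raised the flap by its handle to the index arm's angle, and handed the job in at about 9.2 s with the gripper still holding it. No verdict was reported.

- **Bolt:** I dragged the knob until it sat at about y = 0.174 m in the trap's frame (0.16 m needed). The wrist and scene pictures show it out of the staple with the flap still shut.
- **Flap angle:** In the last close-up of the scene camera, the flap's edge lines up with the index arm to about 0.01 rad (0.07 allowed). Both read about 0.67 rad.
- **Where the checks differed:** The single estimates spread by a few hundredths of a radian. The arm's own travel gave about 0.70 for the flap and the wrist picture about 0.68. The index arm read between 0.65 and 0.69.
- **Hold:** The tool moved about 0.2 mm over the last 0.35 s. The grip was on the bar, with the finger opening at about 9 mm and about 6 N at the wrist.
- **Left alone:** The index arm, pin tin and spool look unmoved in the pictures. I did not measure the tin and spool at the end.

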